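Flip the reorder marker of the empty bin

TASK

One of the three plywood bins has run empty: swing the hinged marker leaf at its front up and right over its pin with a fingertip or the outside of the fingers, and press it down until it lies fully flat over the bin's mouth, showing the crossed face. Do not pinch the leaf or lift or shift any bin, and leave the other two markers and everything around as they are.

Things in the scene. Friction and masses are not known exactly. Their poses are not given: they have to be found in the camera images.
- bin_empty: The EMPTY plywood marker bin, 180 mm deep (x), 110 mm wide (y), side walls 80 mm high, front wall 44 mm high, walls and floor 9 mm thick; stands loose in the tray, front towards the robot at yaw 0; origin at the centre of its underside, x from front to back. Weighs about 0.6 kg; nothing inside.
- marker_empty (a joint): The empty bin's white marker leaf, 6 mm thick, 94 mm wide, reaching 78 mm from its pin. Rad: 0 = level, sticking out in front of the bin towards the robot, disc face up; pi/2 = upright; pi = level, back over the bin's mouth, crossed face up; hard stops at 0 and pi. Friction hinge: stays where it is left, moves with under 1 N at the free edge. Starts at 0 to 0.35.
- marker_empty_pivot (a point): Middle of the empty bin's hinge pin, fixed to the bin, 90 mm in front of the bin's centre, 87 mm above its underside (93 mm above the bench). Axes as the bin's: y along the pin, x to the back, z up. Steel ears hold the pin (120 mm over all); within 25 mm of it two lugs reach 4 mm in under the leaf's sides. The rest under the leaf is open down to the tray's 14 mm batten.
- marker_empty_edge (a point): Middle of the free edge of the empty bin's leaf, half-way through its thickness, 78 mm from the pin; it turns with the leaf (its x from the free edge to the pin).
- marker_empty_disc: The empty bin's leaf, skin of the disc face (a black disc on white; up at the start). Origin on the hinge pin, turning with the leaf.
- marker_empty_cross: The empty bin's leaf, skin of the crossed face (a black diagonal cross on white; underneath at the start). Origin on the hinge pin, turning with the leaf.
- bin_screws: A bin of the same make, half full of steel screws, about 2 kg. Same size and origin as the empty bin.
- bin_dowels: A bin of the same make, half full of wooden dowels, about 1 kg. Same size and origin as the empty bin.
- marker_screws (a joint): Marker leaf of the screw bin, same make and same values as the empty bin's; to be left alone.
- marker_dowels (a joint): Marker leaf of the dowel bin, same make and same values as the empty bin's; to be left alone.
- marker_screws_edge (a point): Middle of the free edge of the screw bin's leaf.
- marker_dowels_edge (a point): Middle of the free edge of the dowel bin's leaf.
- tray: Fixed plywood tray 216 x 636 mm in which the three bins stand side by side, 140 mm apart in any order, with a bay at each end; floor 6 mm thick, edge battens 14 mm high. Origin at the centre of its underside; x from front to back.
- jar: Amber jar, 60 mm across, 75 mm high, in the tray's left end bay; origin under its centre.
- tape_measure: Black tape measure 66 x 34 x 55 mm, in the tray's right end bay; origin under its centre.
- hinge_carton: Small open cardboard box 70 x 105 x 36 mm, on the bench in front of the tray's right end; origin under its centre.
- lag_screw_a: Large steel lag screw, 127 mm long, head 19 mm, lying on the bench in front of the tray; origin under the middle of the shank, x along it.
- lag_screw_b: Large steel lag screw, 107 mm long, head 19 mm, lying on the bench in front of the tray; origin under the middle of the shank, x along it.
- screwdriver: Screwdriver lying on the bench to the left; origin under its middle, x along it.
- glue_bottle: White glue bottle, 64 mm across, 190 mm high, on the bench to the right; origin under its centre.
- cordless_driver: Cordless driver standing on its battery, about 210 mm high, on the bench to the right; origin under the battery.

How it is judged:
By the outcome, as a careful person would: the job done as asked, in the order asked, and still so for the second after the job is handed in, with the robot touching nothing.
It also fails if it takes over 61 s, if anything falls off the work surface, if the arm or the gripper's body presses on something with over 40 N, if the wrist force passes 120 N, or if a joint passes its speed limit or range.

ROBOT

A 7-joint arm with a two-finger parallel gripper is mounted at the origin on the work surface. World frame = base frame: x ahead of the robot, y to its left, z up, the work surface at z = 0. Lengths are in m, angles in rad, forces in N, time in s.
With the tool pointing down it reaches from about 0.425 to 0.875 m from the base axis. Payload 4.7 kg.
Tool frame: the origin (TCP) lies at the very end of the fingers, on their centre line; the grasp point (between the pads) lies ctrl.pinch_z behind it (ctrl.pinch_z is the distance from the TCP to the grasp point, in m); x points along the fingers, y is the direction in which the jaws open and shut, and the axes are right-handed (so a half turn about x gives the same grasp; the last joint's range is limited). The gripper opens to 87 mm and grips with 3 to 60 N. Pads are 19 mm wide; open, the fingers measure 117 mm over their backs; the gripper's body (75 mm by 190 mm) begins 51 mm behind the grasp point.
Start: joints at [-1.296, 0.321, -0.07, 1.45, 0.023, 1.371, -0.057], TCP at [0.168, 0.628, 0.223] pointing down, gripper open.
Joint ranges: [-2.86, 2.86], [-0.3, 2.09], [-1.38, 1.24], [0.06, 2.45], [-1.56, 4.7], [0.09, 2.05], [-2.69, 2.69]. Speed limits (rad/s): [2.57, 2.57, 3.14, 3.14, 3.14, 3.14, 3.14].

INTERFACE

Orientations are given as a rotation vector (axis times angle).
In Python, from bench import get_state, get_image, camera_info, order, ctrl gives the robot as it stands.
- The arm moves only by the tool jog_arm, never from a script. Its arguments are lists of equal length, an entry for each row: "claw": the finger opening in mm, from 0 to 87; "xyz": the shift along the tool's x, y, z in mm, a list of three; "roll": the turn about the tool's x in degrees. In form: {"claw": [claw, ...], "xyz": [[tx, ty, tz], ...], "roll": [roll, ...]}. A call has 1 to 5 rows; each row is the pose to reach, as a shift and turn from the pose measured when the call began, along the tool's axes at that moment; what a row does not reach only later rows make up. A row lasts 1/10 s, in which the tool goes at most 50 mm and 8.59 degrees, less where a joint would pass 70% of its speed; a pose out of reach is approached as far as the arm can. A call with a gripper value outside its range is refused whole. The fingers move at their own pace and stop on an object; "force" is the grip in N (left out, the last holds). Time passes only in rows, so rows that repeat a pose let the fingers close. It gives the time, the measured TCP pose, the force and the opening at its end, in the units of the state.
- get_state(): the state, without advancing time (a new reading comes with each control period).
- get_image(name): name is "scene" or "side" or "wrist"; returns (picture, depth): 400x640x3 uint8, red, green, blue; 400x640 float32, m along the optical axis (not along the pixel's ray), 0 where there is no reading.
- camera_info(name): a dict with "intrinsics" (3x3 intrinsics, pixels), "dist" ([k1, k2, p1, p2, k3] as OpenCV has them; the pictures are not rectified), "rvec" (rotation vector, rad) and "tvec" (3), from world to camera coordinates, as OpenCV has them; the wrist camera has in their place "tool_from_camera" (4x4, takes a point from camera to tool coordinates, whose origin is the TCP and whose axes are the tool frame's). Camera axes: x right, y down, z forward; pixel columns grow to the right and rows downward; lengths in m; the calibration is good to about 2 mm. A picture is of the moment at which its call begins: read the wrist's pose just before it. camera_info takes no time and is no camera call.
- order.close_job(): hands the job in, once; it reports no verdict.
The state is a dict: "time": time; "joint_positions": joint angles; "qd": joint speeds; "joint_torque": joint torques, N m; "position": TCP position; "tool_rot": TCP orientation; "ft_force": force on the tool from outside, world axes, zero at the start; "torque": the same for the moment, N m; "grip_width": opening from 0.0 (shut) to 1.0 (fully open).
Only numpy, scipy, OpenCV 4.12 (cv2) and the standard library are available. Lean on these libraries where they do the work, as an engineer would, in place of code of your own. Each camera call takes 0.05 s, during which the arm holds its last target. There are 200 camera calls.

## Working session

There is one attempt and no reset: what is moved stays moved. The work goes in short steps, Python scripts to look and compute and a tool call to move; the robot and the scene stay as the last step left them, time stands still between calls to the robot, and variables do not carry over. Pictures are saved under pics/ and viewed, about 8 in all and at most 12, crops included, and the job is handed in when it is done.

Besides the shell and the picture viewer there is one more tool, called as name(argument=value, ...), one argument or row to a line, values as JSON. jog_arm: Moves the arm, as the interface text tells. Its arguments: {"type":"object","properties":{"claw":{"type":"array"},"xyz":{"type":"array"},"roll":{"type":"array"},"force":{"type":"number"}},"required":["claw","xyz","roll"]}

```bash
mkdir -p pics; ls; cat > h.py <<'E'
import numpy as np, cv2, os
from bench import get_state, get_image, camera_info, order, ctrl
def world(name, d, s=None):
    c=camera_info(name); K=np.array(c["intrinsics"]); D=np.array(c["dist"])
    h,w=d.shape; u,v=np.meshgrid(np.arange(w),np.arange(h))
    p=cv2.undistortPoints(np.stack([u,v],-1).reshape(-1,1,2).astype(float),K,D).reshape(h,w,2)
    P=np.dstack([p*d[...,None],d])
    if name=="wrist":
        T=np.array(c["tool_from_camera"]); R=cv2.Rodrigues(np.array(s["tool_rot"]))[0]
        P=P@T[:3,:3].T+T[:3,3]; return P@R.T+np.array(s["position"])
    R=cv2.Rodrigues(np.array(c["rvec"]))[0]
    return (P-np.array(c["tvec"]).ravel())@R
E
python3 - <<'E'
from h import *
s=get_state();print(s, ctrl.pinch_z)
for n in ["scene","side"]:
    s=get_state();im,d=get_image(n);cv2.imwrite(f"pics/{n}0.png",im[...,::-1]);np.savez(f"pics/{n}0.npz",im=im,d=d,P=world(n,d,s))
E
```

```text
pics
{'time': 0.0, 'joint_positions': array([-1.29593151,  0.32180826, -0.07005203,  1.45167151,  0.02261399,
        1.37076988, -0.05690082]), 'qd': array([ 1.09413891e-03,  7.46735284e-04, -5.86187652e-04,  4.58154671e-04,
        6.10110210e-05,  1.89209271e-03, -5.31825785e-04]), 'joint_torque': array([ 4.21232135e-04, -4.91293359e+01, -4.03496716e-01, -3.12527204e+01,
       -6.38796366e-02,  4.40497440e-02,  1.79997264e-04]), 'position': array([0.16751548, 0.62748242, 0.22147257]), 'tool_rot': array([ 0.20323208,  1.56120848, -0.20617125]), 'ft_force': array([ 0.42159765, -0.6735798 ,  0.32544221]), 'torque': array([0.0414978 , 0.03700235, 0.00114994]), 'grip_width': 0.9978464386941842} 0.0187
```

View pics/scene0.png

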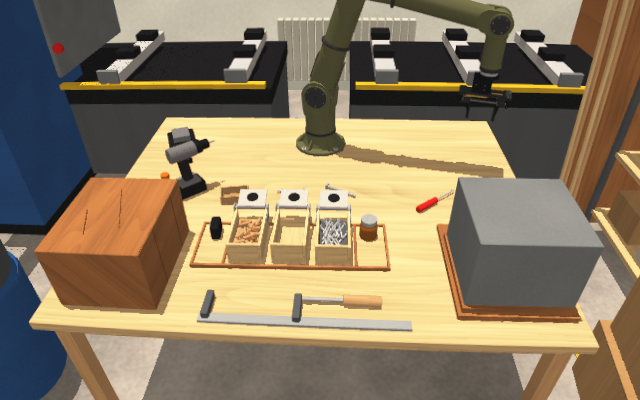

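View pics/side0.png

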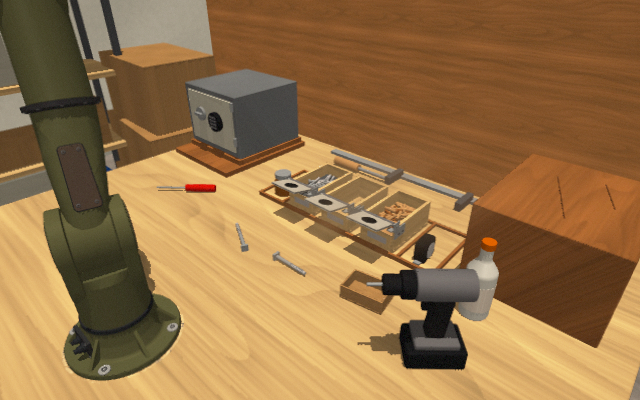

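The scene picture shows dowels in the left bin (250,235), nothing in the middle bin (292,238) and screws in the right bin (333,232). The empty bin's leaf is at (294,199). Next I'll measure it.

```bash
python3 - <<'E'
from h import *
z=np.load("pics/scene0.npz");im,P=z["im"].astype(int),z["P"]
m=(im.min(-1)>150)&(np.ptp(im,axis=-1)<35)
m[:180]=0;m[215:]=0;m[:,:230]=0;m[:,355:]=0
m&=(P[...,2]>.06)&(P[...,2]<.16)
n,l,st,c=cv2.connectedComponentsWithStats(m.astype(np.uint8))
for i in range(1,n):
    if st[i,4]<30: continue
    q=P[l==i]; A=np.c_[q[:,:2],np.ones(len(q))]; f=np.linalg.lstsq(A,q[:,2],rcond=None)[0]
    print(st[i],q.mean(0).round(4),np.percentile(q,[2,98],axis=0).round(4).tolist(),f.round(3))
for v in range(184,264,4): print(v,P[v,293].round(3),im[v,293], P[v,272].round(3),P[v,314].round(3))
# tray/bin outline: points above 0.07
t=(P[...,2]>.075)&(P[...,2]<.095)&(P[...,0]>.4)&(P[...,0]<1)&(abs(P[...,1])<.5)
q=P[t][:,:2]; print(np.percentile(q,[1,99],axis=0))
z=np.load("pics/side0.npz");P=z["P"]
for uv in [(326,202),(312,201),(340,205),(325,193),(325,210),(291,185),(370,220),(240,237),(290,264),(366,290),(424,250)]: print(uv,P[uv[1],uv[0]].round(3))
c=camera_info("wrist");print(np.array(c["tool_from_camera"]).round(3),np.array(c["intrinsics"]).round(0))
E
```

```text
[276 189  32  19 315] [ 0.5575 -0.0663  0.1047] [[0.5212, -0.1139, 0.095], [0.5944, -0.0208, 0.1145]] [-0.197  0.007  0.215]
[235 190  32  18 306] [ 0.5655 -0.2069  0.106 ] [[0.5289, -0.2532, 0.0961], [0.6026, -0.1634, 0.1163]] [-0.224  0.009  0.234]
[317 190  31  19 336] [0.5608 0.0707 0.1055] [[0.5229, 0.0249, 0.0957], [0.5974, 0.1141, 0.1166]] [-0.233  0.002  0.236]
184 [ 0.321 -0.094 -0.004] [251 229 155] [ 0.335 -0.176  0.004] [ 0.321 -0.011 -0.002]
188 [ 0.353 -0.091 -0.   ] [250 223 151] [ 0.358 -0.173  0.001] [ 0.357 -0.008  0.004]
192 [ 0.53  -0.069  0.109] [217 201 176] [ 0.381 -0.17  -0.002] [ 0.381 -0.007  0.003]
196 [ 0.553 -0.067  0.109] [39 38 38] [ 0.418 -0.165  0.006] [ 0.404 -0.006  0.001]
200 [ 0.57  -0.066  0.104] [37 37 36] [ 0.434 -0.163 -0.001] [ 0.425 -0.004 -0.002]
204 [ 0.585 -0.064  0.098] [247 239 220] [ 0.458 -0.16  -0.001] [ 0.453 -0.003  0.   ]
208 [ 0.602 -0.063  0.095] [123 110  97] [ 0.482 -0.157 -0.001] [ 0.482 -0.001  0.004]
212 [ 0.504 -0.076 -0.   ] [254 240 169] [ 0.508 -0.153  0.   ] [0.504 0.    0.002]
216 [ 0.53  -0.074  0.002] [166 133  89] 
[... 869 characters left out ...]
739 0.015 0.008]
260 [ 0.777 -0.049  0.024] [156 125  84] [ 0.776 -0.116  0.02 ] [0.76  0.016 0.01 ]
[[ 0.56669495 -0.49113137]
 [ 0.98189193  0.48486239]]
(326, 202) [ 0.554 -0.065  0.103]
(312, 201) [ 0.525 -0.04   0.109]
(340, 205) [ 0.569 -0.102  0.102]
(325, 193) [0.644 0.02  0.061]
(325, 210) [ 0.518 -0.094  0.106]
(291, 185) [0.553 0.072 0.106]
(370, 220) [ 0.56  -0.209  0.105]
(240, 237) [0.366 0.084 0.013]
(290, 264) [ 0.38  -0.1    0.011]
(366, 290) [ 0.441 -0.294  0.003]
(424, 250) [ 0.61  -0.342  0.05 ]
[[-0.    -0.293  0.956 -0.162]
 [ 1.    -0.     0.     0.   ]
 [-0.     0.956  0.293 -0.08 ]
 [ 0.     0.     0.     1.   ]] [[297.   0. 320.]
 [  0. 297. 204.]
 [  0.   0.   1.]]
```

```bash
python3 - <<'E'
import cv2
a=cv2.imread("pics/scene0.png")[175:275,185:395];b=cv2.imread("pics/side0.png")[160:270,260:440]
a=cv2.resize(a,(630,300),interpolation=2);b=cv2.resize(b,(495,302),interpolation=2)[:300]
import numpy as np
cv2.imwrite("pics/crop0.png",np.vstack([a,np.pad(b,((0,0),(0,135),(0,0)))]))
E
```

```text
(no output)
```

View pics/crop0.png

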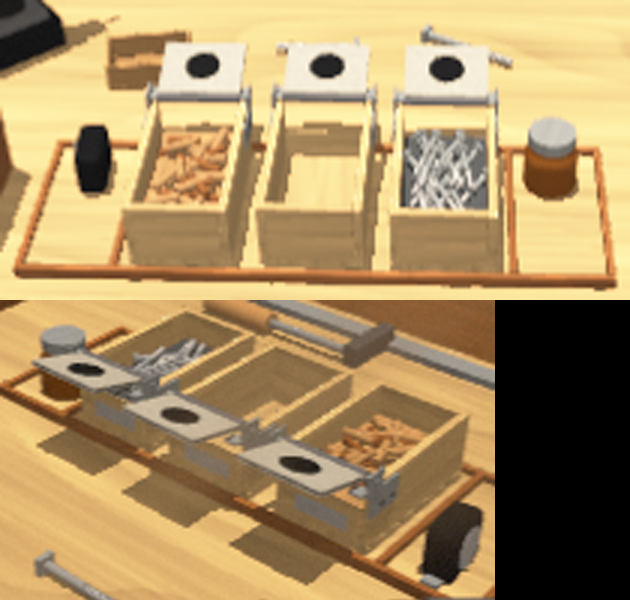

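Crop: the middle bin is empty and all three discs face up. The empty leaf's pin is at about (0.597, -0.065, 0.093), tilted about 0.2 rad. Next I'll get the tool axes and work out the approach.

```bash
cat >> h.py <<'E'
def rot(s): return cv2.Rodrigues(np.array(s["tool_rot"]))[0]
def togo(target,yaw=None):
    "mm shift in tool axes; roll needed so tool y points at world yaw (deg)"
    s=get_state();R=rot(s);d=(R.T@(np.array(target)-s["position"])*1000).round(0)
    cy=np.degrees(np.arctan2(R[1,1],R[0,1]))
    return d, "yaw_y",cy.round(1), "t",round(s["time"],2)
E
python3 - <<'E'
from h import *
s=get_state();print(rot(s).round(4))
for t in [(.33,.40,.25),(.45,.1,.25),(.47,-.067,.2)]: print(togo(t))
im,d=get_image("wrist");cv2.imwrite("pics/w0.png",im[...,::-1]);P=world("wrist",d,s)
T=(P-s["position"])@rot(s)
for v in range(0,400,25): print(v,[T[v,u].round(3).tolist() for u in (200,260,320)] if 0 else '',d[v,200:450:30].round(3))
E
```

```text
[[-4.000e-04  2.579e-01  9.662e-01]
 [-1.700e-03  9.662e-01 -2.579e-01]
 [-1.000e+00 -1.700e-03  1.000e-04]]
(array([ -28., -178.,  216.]), 'yaw_y', np.float64(75.1), 't', 0.1)
(array([ -28., -437.,  409.]), 'yaw_y', np.float64(75.1), 't', 0.1)
(array([  23., -593.,  471.]), 'yaw_y', np.float64(75.1), 't', 0.1)
0  [0.329 0.331 0.332 0.331 0.332 0.329 0.331 0.33  0.977]
25  [0.338 0.337 0.338 0.338 0.339 0.339 0.339 0.339 0.997]
50  [0.346 0.348 0.347 0.346 0.347 0.345 0.344 0.345 1.018]
75  [0.355 0.354 0.353 0.353 0.353 0.355 0.355 0.353 0.356]
100  [0.363 0.362 0.362 0.362 0.362 0.362 0.362 0.362 0.362]
125  [0.372 0.371 0.372 0.372 0.371 0.371 0.372 0.372 0.369]
150  [0.381 0.38  0.381 0.381 0.379 0.38  0.38  0.38  0.38 ]
175  [0.389 0.39  0.391 0.389 0.391 0.39  0.39  0.39  0.39 ]
200  [0.4   0.399 0.4   0.401 0.4   0.399 0.4   0.399 0.4  ]
225  [0.41  0.41  0.411 0.41  0.409 0.408 0.41  0.41  0.41 ]
250  [0.421 0.158 0.421 0.421 0.422 0.419 0.422 0.158 0.422]
275  [0.133 0.142 0.432 0.433 0.433 0.433 0.434 0.142 0.133]
300  [0.086 0.086 0.087 0.088 0.087 0.086 0.087 0.087 0.086]
325  [0.119 0.46  0.457 0.459 0.459 0.458 0.46  0.457 0.119]
350  [0.072 0.072 0.072 0.073 0.071 0.072 0.072 0.072 0.072]
375  [0.064 0.065 0.066 0.065 0.066 0.065 0.065 0.065 0.064]
```

View pics/w0.png

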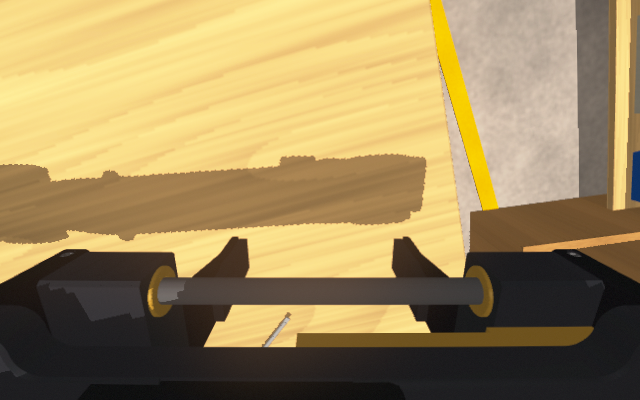

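Wrist view: the open fingers taper to tips at (240,245) and (403,245), with flat side faces along tool z. I'll close the fingers and go to the front of the leaf.

jog_arm(
  claw=[0, 0, 0, 0, 0],
  xyz=[
    [-10, -45, 50],
    [-15, -90, 100],
    [-20, -135, 150],
    [-25, -180, 200],
    [-28, -225, 240],
  ],
  roll=[-5, -10, -17, -17, -17],
  force=10,
)

```text
time: 0.65
position: [0.3021, 0.4159, 0.2448]
tool_rot: [-0.029, 1.571, 0.027]
ft_force: [0.9, -0.4, 0.2]
grip_width: 0.626
```

```bash
python3 - <<'E'
from h import *
print(get_state()["position"],togo((.46,-.067,.2)))
E
```

```text
[0.30211    0.41593446 0.24476236] (array([  45., -488.,  141.]), 'yaw_y', np.float64(92.0), 't', 0.65)
```

jog_arm(
  claw=[0, 0, 0, 0, 0],
  xyz=[
    [0, -45, 20],
    [0, -90, 40],
    [0, -135, 60],
    [0, -180, 80],
    [0, -225, 100],
  ],
  roll=[0, 0, 0, 0, 0],
)

```text
time: 1.15
position: [0.4105, 0.1926, 0.2451]
tool_rot: [-0.029, 1.571, 0.027]
ft_force: [1.7, 0.1, -0.5]
grip_width: 0.171
```

jog_arm(
  claw=[0, 0, 0, 0, 0],
  xyz=[
    [0, -45, 20],
    [0, -90, 30],
    [0, -135, 35],
    [0, -180, 40],
    [0, -225, 45],
  ],
  roll=[0, 0, 0, 0, 0],
)

```text
time: 1.65
position: [0.4633, -0.0325, 0.2452]
tool_rot: [-0.028, 1.57, 0.028]
ft_force: [0.9, 0.6, -0.5]
grip_width: 0.002
```

```bash
python3 - <<'E'
from h import *
print(get_state()["position"],togo((.46,-.067,.2)))
E
```

```text
[ 0.46328391 -0.03251834  0.2451769 ] (array([ 45., -34.,  -5.]), 'yaw_y', np.float64(92.0), 't', 1.65)
```

jog_arm(
  claw=[0, 0, 0],
  xyz=[
    [20, -34, -5],
    [45, -34, -5],
    [45, -34, -5],
  ],
  roll=[0, 0, 0],
)

```text
time: 1.95
position: [0.457, -0.0676, 0.1975]
tool_rot: [-0.026, 1.576, 0.026]
ft_force: [-0.8, 1.4, -0.6]
grip_width: 0.005
```

```bash
python3 - <<'E'
from h import *
s=get_state();im,d=get_image("wrist");P=world("wrist",d,s);cv2.imwrite("pics/w1.png",im[...,::-1])
im=im.astype(int)
m=(im.min(-1)>140)&(np.ptp(im,axis=-1)<40)&(P[...,2]>.07)&(P[...,2]<.16)&(P[...,0]>.45)&(P[...,0]<.7)
n,l,st,c=cv2.connectedComponentsWithStats(m.astype(np.uint8))
print(s["position"],s["ft_force"])
for i in range(1,n):
    if st[i,4]<300: continue
    q=P[l==i]; A=np.c_[q[:,:2],np.ones(len(q))]; f=np.linalg.lstsq(A,q[:,2],rcond=None)[0]
    print(st[i],q.mean(0).round(4),np.percentile(q,[1,99],axis=0).round(4).tolist(),f.round(3), cv2.minAreaRect(q[:,:2].astype(np.float32)))
E
```

```text
[ 0.45701789 -0.06756456  0.19749929] [-0.84469883  1.44221036 -0.58479413]
[ 134  305   68   24 1053] [ 0.5831 -0.2239  0.1   ] [[0.5663, -0.2565, 0.0951], [0.6004, -0.1878, 0.1048]] [-0.259 -0.005  0.25 ] ((0.5846678614616394, -0.2234644889831543), (0.04016068950295448, 0.07588560879230499), 3.6642799377441406)
[ 439  305   65   29 1093] [0.5755 0.0963 0.1007] [[0.5537, 0.0615, 0.0936], [0.5944, 0.1273, 0.1069]] [-0.271 -0.015  0.258] ((0.5727450847625732, 0.09616425633430481), (0.07203425467014313, 0.04641850292682648), 81.29049682617188)
```

View pics/w1.png

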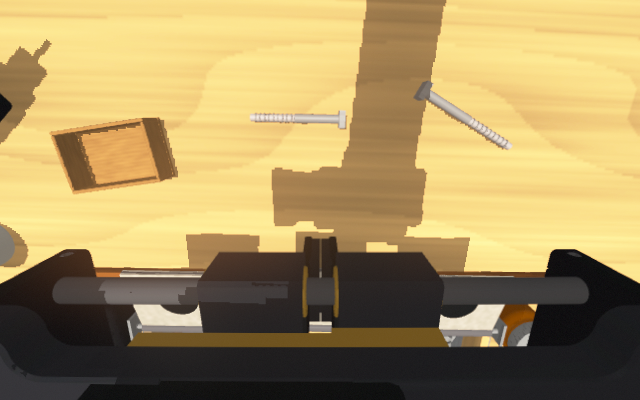

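The wrist view looks back at the bench, with the lag screws clear at (300,118) and (460,115); the leaf is hidden behind the fingers. I'll lower in front of the leaf's edge and feel for contact.

jog_arm(
  claw=[0, 0, 0, 0, 0],
  xyz=[
    [40, 0, 15],
    [80, 0, 30],
    [108, 0, 40],
    [108, 0, 40],
    [108, 0, 40],
  ],
  roll=[0, 0, 0, 0, 0],
)

```text
time: 2.5
position: [0.4984, -0.0643, 0.0919]
tool_rot: [-0.03, 1.574, 0.029]
ft_force: [0.4, -0.5, 0.0]
grip_width: 0.002
```

jog_arm(
  claw=[0, 0, 0, 0],
  xyz=[
    [0, 0, 2],
    [0, 0, 4],
    [0, 0, 6],
    [0, 0, 6],
  ],
  roll=[0, 0, 0, 0],
)

```text
time: 2.9
position: [0.5051, -0.064, 0.0928]
tool_rot: [-0.029, 1.572, 0.029]
ft_force: [-0.4, 0.7, -0.7]
grip_width: 0.004
```

```bash
cat >> h.py <<'E'
def leaf(tag,save=False):
    s=get_state()
    im,d=get_image("side");P=world("side",d,s)
    cv2.imwrite(f"pics/{tag}.png",cv2.resize(im[140:270,250:450,::-1],(800,520),interpolation=2))
    print(s["time"],s["position"].round(4),s["ft_force"].round(2))
E
python3 -c "
from h import *
leaf('s1')"
```

```text
2.9 [ 0.5051 -0.064   0.0928] [-0.35  0.71 -0.73]
```

View pics/s1.png

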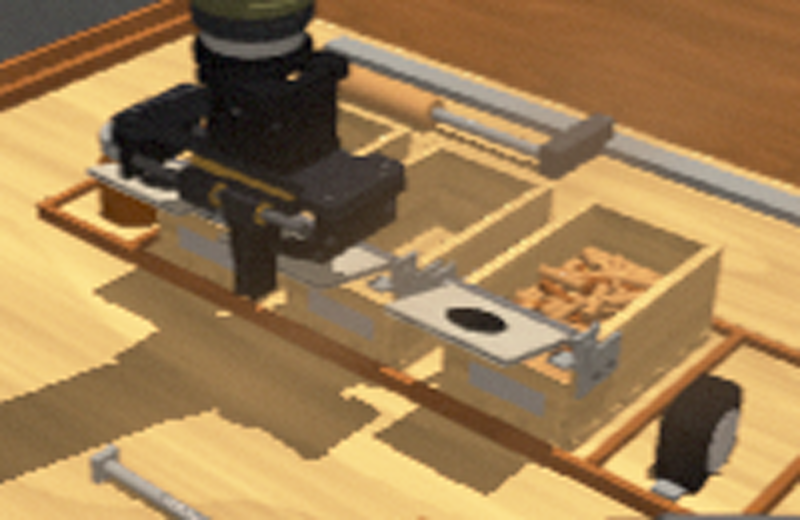

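Side view: the closed fingertips at (255,295) stand just in front of the middle leaf's edge, and the other leaves are clear. I'll creep to contact.

jog_arm(
  claw=[0, 0, 0, 0],
  xyz=[
    [0, 0, 1],
    [0, 0, 2],
    [0, 0, 3],
    [0, 0, 3],
  ],
  roll=[0, 0, 0, 0],
)

```text
time: 3.35
position: [0.5064, -0.0641, 0.0919]
tool_rot: [-0.029, 1.576, 0.029]
ft_force: [-4.5, -0.0, 0.6]
grip_width: 0.005
```

jog_arm(
  claw=[0, 0, 0],
  xyz=[
    [0, 0, 1],
    [0, 0, 2],
    [0, 0, 2],
  ],
  roll=[0, 0, 0],
)

```text
time: 3.65
position: [0.5083, -0.0641, 0.0917]
tool_rot: [-0.029, 1.576, 0.028]
ft_force: [-4.2, 0.0, -1.2]
grip_width: 0.001
```

jog_arm(
  claw=[0, 0, 0, 0, 0],
  xyz=[
    [-2, 0, 0],
    [-4, 0, 0.5],
    [-6, 0, 1],
    [-8, 0, 1.5],
    [-10, 0, 2],
  ],
  roll=[0, 0, 0, 0, 0],
)

```text
time: 4.15
position: [0.5107, -0.064, 0.102]
tool_rot: [-0.029, 1.576, 0.028]
ft_force: [-2.7, -0.6, 0.4]
grip_width: 0.005
```

```bash
cat >> h.py <<'E'
def edge():
    "leaf & bin state from scene cam"
    im,d=get_image("scene");P=world("scene",d);im=im.astype(int)
    m=(im.min(-1)>130)&(np.ptp(im,axis=-1)<40)&(P[...,2]>.06)&(P[...,2]<.19)&(P[...,0]>.45)&(P[...,0]<.72)&(P[...,1]<-.01)&(P[...,1]>-.13)
    m[:,:268]=0;m[:,318:]=0
    q=P[m]; print("n",len(q)); 
    if len(q)>20:
        A=np.c_[q[:,0],np.ones(len(q))];print("mean",q.mean(0).round(4),"pct",np.percentile(q,[2,98],axis=0).round(4).tolist(),"slope",np.linalg.lstsq(A,q[:,2],rcond=None)[0].round(3))
    w=P[249:258,285:297].reshape(-1,3);print("backwall x",np.median(w,0).round(4), "front",np.median(P[219:224,288:298].reshape(-1,3),0).round(4))
E
python3 -c "
from h import *
leaf('s2');edge()
z=np.load('pics/scene0.npz');P=z['P'];print(np.median(P[249:258,285:297].reshape(-1,3),0).round(4),np.median(P[219:224,288:298].reshape(-1,3),0).round(4))"
```

```text
4.15 [ 0.5107 -0.064   0.102 ] [-2.72 -0.55  0.38]
n 232
mean [ 0.5837 -0.0717  0.102 ] pct [[0.5506, -0.1175, 0.0927], [0.6033, -0.0181, 0.1119]] slope [-0.221  0.231]
backwall x [ 0.7756 -0.0557  0.0527] front [ 0.6058 -0.0666  0.0407]
[ 0.7733 -0.0562  0.0497] [ 0.6025 -0.0669  0.0387]
```

View pics/s2.png

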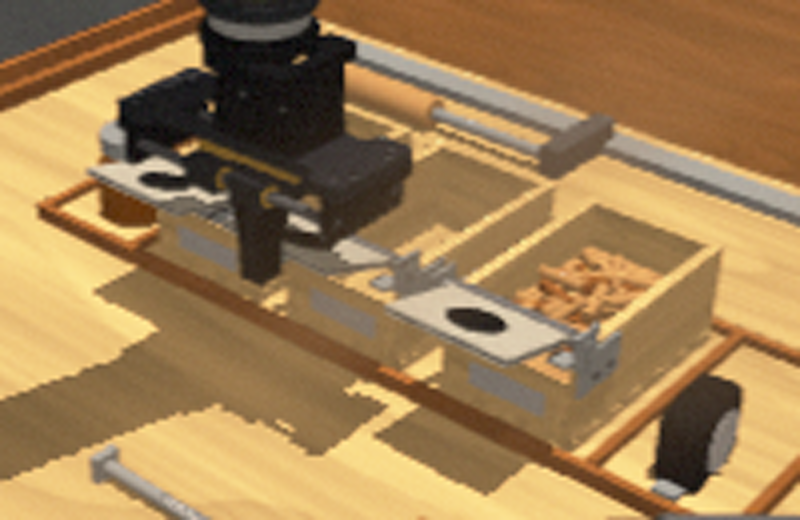

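Side view: the fingers slid up the edge (leaf slope is still 0.22) and the bin may have moved back 2 to 3 mm. Friction at the edge isn't enough, so pushing stops here and I need a fingertip under the leaf. A straight-down tool can't do that, but a target just past the arm's reach should tilt the tip outward, and later relative moves would keep that tilt. I'll retreat and try it in free air.

jog_arm(
  claw=[0, 0, 0, 0, 0],
  xyz=[
    [0, 0, -15],
    [-50, 0, -20],
    [-100, 0, -20],
    [-150, 0, 0],
    [-200, 0, 30],
  ],
  roll=[0, 0, 0, 0, 0],
)

```text
time: 4.75
position: [0.5368, -0.063, 0.2951]
tool_rot: [-0.028, 1.569, 0.03]
ft_force: [0.5, -0.5, -0.2]
grip_width: 0.004
```

jog_arm(
  claw=[0, 0, 0, 0, 0],
  xyz=[
    [-20, 0, 50],
    [-40, 0, 100],
    [-60, 0, 150],
    [-80, 0, 200],
    [-100, 0, 250],
  ],
  roll=[0, 0, 0, 0, 0],
)

```text
time: 5.25
position: [0.7649, -0.0531, 0.3865]
tool_rot: [-0.03, 1.566, 0.032]
ft_force: [1.8, -0.2, 1.3]
grip_width: 0.006
```

```bash
python3 -c "
from h import *
edge();s=get_state();print(s['joint_positions'].round(2),s['position'],rot(s).round(2)[:,0])"
```

```text
n 420
mean [ 0.566  -0.0648  0.1078] pct [[0.5274, -0.1112, 0.0944], [0.6014, -0.0199, 0.123]] slope [-0.311  0.284]
backwall x [ 0.7758 -0.0558  0.0526] front [ 0.6049 -0.0666  0.0397]
[-0.25  0.68  0.68  0.73 -0.42  1.82  1.81] [ 0.77303538 -0.05228786  0.38339608] [ 0.01 -0.01 -1.  ]
```

The leaf did rise a little (slope 0.31), and the bin moved about 2.5 mm. Now I'll reach past the limit to get tilt.

jog_arm(
  claw=[0, 0, 0, 0, 0],
  xyz=[
    [-20, 0, 50],
    [-40, 0, 100],
    [-60, 0, 150],
    [-80, 0, 200],
    [-100, 0, 250],
  ],
  roll=[0, 0, 0, 0, 0],
)

```text
time: 5.8
position: [0.852, -0.0396, 0.3911]
tool_rot: [-0.033, 1.53, 0.038]
ft_force: [-0.2, 0.2, -0.2]
grip_width: 0.005
```

```bash
python3 -c "
from h import *
s=get_state();print(s['joint_positions'].round(2),s['position'],rot(s).round(3))"
```

```text
[-0.01  1.01  0.86  0.06 -0.84  2.05  1.66] [ 0.85201809 -0.03963777  0.39114871] [[ 0.04  -0.045  0.998]
 [ 0.004  0.999  0.045]
 [-0.999  0.002  0.041]]
```

That gave about 2.3° outward, with joints 4 and 6 at their limits. Going up from here should force more outward tilt.

jog_arm(
  claw=[0, 0, 0, 0, 0],
  xyz=[
    [-100, 0, 50],
    [-200, 0, 50],
    [-300, 0, 50],
    [-400, 0, 50],
    [-500, 0, 50],
  ],
  roll=[0, 0, 0, 0, 0],
)

```text
time: 6.3
position: [0.8329, -0.0356, 0.4732]
tool_rot: [-0.036, 1.436, 0.035]
ft_force: [0.5, 0.2, 0.4]
grip_width: 0.004
```

```bash
python3 -c "
from h import *
s=get_state();print(s['joint_positions'].round(2),s['position'],rot(s).round(3))"
```

```text
[-0.    0.9   0.39  0.06 -0.38  2.05  1.64] [ 0.83294605 -0.0356469   0.47323555] [[ 0.134 -0.046  0.99 ]
 [ 0.003  0.999  0.046]
 [-0.991 -0.003  0.134]]
```

It works: 7.7° now. I'll carry on.

jog_arm(
  claw=[0, 0, 0, 0, 0],
  xyz=[
    [-100, 0, 50],
    [-200, 0, 50],
    [-300, 0, 50],
    [-400, 0, 50],
    [-500, 0, 50],
  ],
  roll=[0, 0, 0, 0, 0],
)

```text
time: 6.8
position: [0.8079, -0.032, 0.5509]
tool_rot: [-0.038, 1.342, 0.033]
ft_force: [0.0, 0.5, -0.1]
grip_width: 0.004
```

jog_arm(
  claw=[0, 0, 0, 0, 0],
  xyz=[
    [-100, 0, 50],
    [-200, 0, 50],
    [-300, 0, 50],
    [-400, 0, 50],
    [-500, 0, 50],
  ],
  roll=[0, 0, 0, 0, 0],
)

```text
time: 7.3
position: [0.7762, -0.0285, 0.6249]
tool_rot: [-0.04, 1.249, 0.032]
ft_force: [0.1, -0.0, 0.2]
grip_width: 0.007
```

jog_arm(
  claw=[0, 0, 0, 0, 0],
  xyz=[
    [-100, 0, 50],
    [-200, 0, 50],
    [-300, 0, 50],
    [-400, 0, 50],
    [-500, 0, 50],
  ],
  roll=[0, 0, 0, 0, 0],
)

```text
time: 7.8
position: [0.7381, -0.0255, 0.6955]
tool_rot: [-0.041, 1.156, 0.03]
ft_force: [-1.0, -0.2, -0.2]
grip_width: 0.003
```

```bash
python3 -c "
from h import *
s=get_state();print(s['joint_positions'].round(2),s['position'],rot(s).round(3))"
```

```text
[-0.02  0.62  0.39  0.06 -0.37  2.05  1.63] [ 0.73808141 -0.02548483  0.69549343] [[ 0.402 -0.045  0.914]
 [ 0.003  0.999  0.048]
 [-0.915 -0.017  0.402]]
```

jog_arm(
  claw=[0, 0, 0, 0, 0],
  xyz=[
    [-100, 0, 50],
    [-200, 0, 50],
    [-300, 0, 50],
    [-400, 0, 50],
    [-500, 0, 50],
  ],
  roll=[0, 0, 0, 0, 0],
)

```text
time: 8.3
position: [0.6935, -0.023, 0.7622]
tool_rot: [-0.042, 1.063, 0.03]
ft_force: [-1.1, 1.0, 0.1]
grip_width: 0.007
```

jog_arm(
  claw=[0, 0, 0, 0, 0],
  xyz=[
    [-100, 0, 50],
    [-200, 0, 50],
    [-300, 0, 50],
    [-400, 0, 50],
    [-500, 0, 50],
  ],
  roll=[0, 0, 0, 0, 0],
)

```text
time: 8.8
position: [0.643, -0.0212, 0.8243]
tool_rot: [-0.043, 0.97, 0.029]
ft_force: [0.6, 0.1, 0.2]
grip_width: 0.003
```

jog_arm(
  claw=[0, 0, 0, 0, 0],
  xyz=[
    [-100, 0, 50],
    [-200, 0, 50],
    [-300, 0, 50],
    [-400, 0, 50],
    [-500, 0, 50],
  ],
  roll=[0, 0, 0, 0, 0],
)

```text
time: 9.3
position: [0.587, -0.0203, 0.8816]
tool_rot: [-0.043, 0.877, 0.029]
ft_force: [-0.6, -1.3, -0.6]
grip_width: 0.009
```

```bash
python3 -c "
from h import *
s=get_state();print(s['joint_positions'].round(2),s['position'],rot(s).round(3))
for t in [(.6,-.04,.5),(.42,-.066,.25),(.45,-.068,.12),(.5,-.068,.075)]: print(t,togo(t))"
```

```text
[-0.04  0.34  0.38  0.06 -0.35  2.05  1.62] [ 0.58697306 -0.02027026  0.88157178] [[ 0.639 -0.043  0.768]
 [ 0.008  0.999  0.05 ]
 [-0.769 -0.026  0.639]]
(0.6, -0.04, 0.5) (array([ 302.,  -10., -235.]), 'yaw_y', np.float64(92.5), 't', 9.3)
(0.42, -0.066, 0.25) (array([ 379.,  -22., -534.]), 'yaw_y', np.float64(92.5), 't', 9.3)
(0.45, -0.068, 0.12) (array([ 498.,  -22., -594.]), 'yaw_y', np.float64(92.5), 't', 9.3)
(0.5, -0.068, 0.075) (array([ 564.,  -23., -584.]), 'yaw_y', np.float64(92.5), 't', 9.3)
```

The tilt is 40°, tip forward. Now I'll come down in front of the leaf, keeping that tilt.

jog_arm(
  claw=[0, 0, 0, 0, 0],
  xyz=[
    [30, -2, -38],
    [60, -4, -76],
    [90, -6, -114],
    [120, -8, -152],
    [150, -10, -190],
  ],
  roll=[0, 0, 0, 0, 0],
)

```text
time: 9.8
position: [0.5546, -0.0293, 0.7319]
tool_rot: [-0.045, 0.877, 0.031]
ft_force: [1.0, -1.4, -0.1]
grip_width: 0.007
```

jog_arm(
  claw=[0, 0, 0, 0, 0],
  xyz=[
    [30, -1, -38],
    [60, -2, -76],
    [90, -4, -114],
    [120, -6, -152],
    [150, -7, -190],
  ],
  roll=[0, 0, 0, 0, 0],
)

```text
time: 10.3
position: [0.5544, -0.0289, 0.6245]
tool_rot: [-0.054, 0.898, 0.041]
ft_force: [-0.3, 1.2, 0.7]
grip_width: 0.002
```

```bash
python3 -c "
from h import *
s=get_state();print(s['joint_positions'].round(2),s['position'],rot(s).round(3))
for t in [(.45,-.067,.22),(.47,-.068,.12),(.5,-.068,.09)]: print(t,togo(t))"
```

```text
[ 0.35 -0.3  -0.21  1.43 -0.16  1.34  1.75] [ 0.5543734  -0.02892126  0.62454462] [[ 0.622 -0.058  0.781]
 [ 0.013  0.998  0.064]
 [-0.783 -0.03   0.622]]
(0.45, -0.067, 0.22) (array([ 251.,  -20., -335.]), 'yaw_y', np.float64(93.3), 't', 10.3)
(0.47, -0.068, 0.12) (array([ 342.,  -19., -382.]), 'yaw_y', np.float64(93.3), 't', 10.3)
(0.5, -0.068, 0.09) (array([ 384.,  -20., -377.]), 'yaw_y', np.float64(93.3), 't', 10.3)
```

Joint 2 is at its limit here. I'll come down further out, then move in and see how much tilt survives.

```bash
python3 -c "
from h import *
for t in [(.62,-.04,.55),(.62,-.05,.35),(.58,-.067,.25)]: print(t,togo(t))"
```

```text
(0.62, -0.04, 0.55) (array([ 99., -13.,   4.]), 'yaw_y', np.float64(93.3), 't', 10.3)
(0.62, -0.05, 0.35) (array([ 255.,  -17., -121.]), 'yaw_y', np.float64(93.3), 't', 10.3)
(0.58, -0.067, 0.25) (array([ 309.,  -28., -215.]), 'yaw_y', np.float64(93.3), 't', 10.3)
```

jog_arm(
  claw=[0, 0, 0, 0, 0],
  xyz=[
    [50, -5, 0],
    [100, -13, 0],
    [135, -14, -30],
    [175, -15, -60],
    [215, -16, -90],
  ],
  roll=[0, 0, 0, 0, 0],
)

```text
time: 10.8
position: [0.6185, -0.0479, 0.3969]
tool_rot: [-0.053, 0.9, 0.041]
ft_force: [0.0, 1.1, 0.3]
grip_width: 0.002
```

```bash
python3 -c "
from h import *
s=get_state();print(s['joint_positions'].round(2),s['position'],rot(s).round(3)[:,0])
for t in [(.62,-.05,.35),(.58,-.067,.25),(.5,-.067,.25)]: print(t,togo(t))"
```

```text
[ 0.34 -0.26 -0.22  1.85 -0.18  0.88  1.82] [ 0.61847032 -0.04790109  0.39689739] [ 0.621  0.013 -0.784]
(0.62, -0.05, 0.35) (array([ 38.,  -1., -28.]), 'yaw_y', np.float64(93.3), 't', 10.8)
(0.58, -0.067, 0.25) (array([  91.,  -13., -122.]), 'yaw_y', np.float64(93.3), 't', 10.8)
(0.5, -0.067, 0.25) (array([  41.,   -8., -185.]), 'yaw_y', np.float64(93.3), 't', 10.8)
```

jog_arm(
  claw=[0, 0, 0, 0, 0],
  xyz=[
    [30, -3, -30],
    [60, -6, -60],
    [75, -9, -95],
    [90, -13, -120],
    [90, -13, -120],
  ],
  roll=[0, 0, 0, 0, 0],
)

```text
time: 11.3
position: [0.5769, -0.0672, 0.2447]
tool_rot: [-0.049, 0.912, 0.041]
ft_force: [-0.1, 1.0, -0.1]
grip_width: 0.003
```

```bash
python3 -c "
from h import *
s=get_state();print(s['joint_positions'].round(2),s['position'],rot(s).round(3)[:,0])
for t in [(.56,-.067,.2),(.5,-.067,.2),(.5,-.067,.12)]: print(t,togo(t))"
```

```text
[ 0.32 -0.27 -0.16  2.17 -0.26  0.61  1.95] [ 0.57685991 -0.06715408  0.24467912] [ 0.612  0.015 -0.791]
(0.56, -0.067, 0.2) (array([ 25.,   2., -41.]), 'yaw_y', np.float64(93.3), 't', 11.3)
(0.5, -0.067, 0.2) (array([-12.,   6., -88.]), 'yaw_y', np.float64(93.3), 't', 11.3)
(0.5, -0.067, 0.12) (array([  52.,    8., -137.]), 'yaw_y', np.float64(93.3), 't', 11.3)
```

jog_arm(
  claw=[0, 0, 0, 0],
  xyz=[
    [-5, 3, -44],
    [-12, 6, -88],
    [-12, 6, -88],
    [-12, 6, -88],
  ],
  roll=[0, 0, 0, 0],
)

```text
time: 11.7
position: [0.5219, -0.0579, 0.1505]
tool_rot: [-0.032, 0.971, 0.064]
ft_force: [0.2, -0.3, 0.3]
grip_width: 0.004
```

```bash
python3 -c "
from h import *
s=get_state();print(s['joint_positions'].round(2),s['position'],rot(s).round(3)[:,0])
for t in [(.5,-.068,.2),(.5,-.068,.14),(.5,-.068,.09)]: print(t,togo(t))"
```

```text
[ 0.77 -0.3  -0.54  2.33 -0.61  0.56  2.28] [ 0.52187311 -0.05793084  0.15051597] [ 0.563  0.04  -0.825]
(0.5, -0.068, 0.2) (array([-54.,  -8.,   9.]), 'yaw_y', np.float64(93.9), 't', 11.7)
(0.5, -0.068, 0.14) (array([ -4.,  -9., -25.]), 'yaw_y', np.float64(93.9), 't', 11.7)
(0.5, -0.068, 0.09) (array([ 37.,  -9., -53.]), 'yaw_y', np.float64(93.9), 't', 11.7)
```

It ended lower than asked (z 0.15 instead of 0.20) but clear of everything, because joint 2 is at its limit. I'll ease up and back in small steps, letting the tilt shrink.

jog_arm(
  claw=[0, 0, 0, 0],
  xyz=[
    [-10, -3, -15],
    [-20, -6, -30],
    [-30, -9, -45],
    [-30, -9, -45],
  ],
  roll=[0, 0, 0, 0],
)

```text
time: 12.1
position: [0.4915, -0.0638, 0.1242]
tool_rot: [-0.021, 0.994, 0.092]
ft_force: [0.2, 0.3, 0.1]
grip_width: 0.005
```

```bash
python3 -c "
from h import *
s=get_state();print(s['joint_positions'].round(2),s['position'],rot(s).round(3)[:,0])
for t in [(.5,-.068,.2),(.5,-.068,.14),(.5,-.068,.09)]: print(t,togo(t))"
```

```text
[ 0.69 -0.3  -0.42  2.39 -0.64  0.56  2.37] [ 0.49150269 -0.06380689  0.12424184] [ 0.542  0.068 -0.838]
(0.5, -0.068, 0.2) (array([-59.,  -3.,  48.]), 'yaw_y', np.float64(95.0), 't', 12.1)
(0.5, -0.068, 0.14) (array([-9., -5., 15.]), 'yaw_y', np.float64(95.0), 't', 12.1)
(0.5, -0.068, 0.09) (array([ 33.,  -6., -12.]), 'yaw_y', np.float64(95.0), 't', 12.1)
```

That's good: the tip is in front of the edge at (0.492, 0.124) with 33° of tilt. I'll lower it under the edge level.

jog_arm(
  claw=[0, 0, 0],
  xyz=[
    [16, -3, -6],
    [33, -6, -12],
    [33, -6, -12],
  ],
  roll=[0, 0, 0],
)

```text
time: 12.4
position: [0.5003, -0.0673, 0.0891]
tool_rot: [-0.02, 0.995, 0.094]
ft_force: [-0.4, 0.4, -0.6]
grip_width: 0.006
```

```bash
python3 -c "
from h import *
s=get_state();print(s['joint_positions'].round(2),rot(s).round(3))
edge();leaf('s3')
for t in [(.515,-.068,.09)]: print(t,togo(t))"
```

```text
[ 0.68 -0.2  -0.43  2.41 -0.68  0.46  2.43] [[ 0.541 -0.088  0.837]
 [ 0.07   0.996  0.059]
 [-0.838  0.026  0.545]]
n 430
mean [ 0.5663 -0.0652  0.1078] pct [[0.5269, -0.1152, 0.0949], [0.6018, -0.0197, 0.1227]] slope [-0.321  0.29 ]
backwall x [ 0.7757 -0.0557  0.0531] front [ 0.6043 -0.0666  0.0388]
12.45 [ 0.5005 -0.0675  0.0901] [-0.16 -0.41  1.08]
(0.515, -0.068, 0.09) (array([ 8., -1., 11.]), 'yaw_y', np.float64(95.0), 't', 12.5)
```

View pics/s3.png

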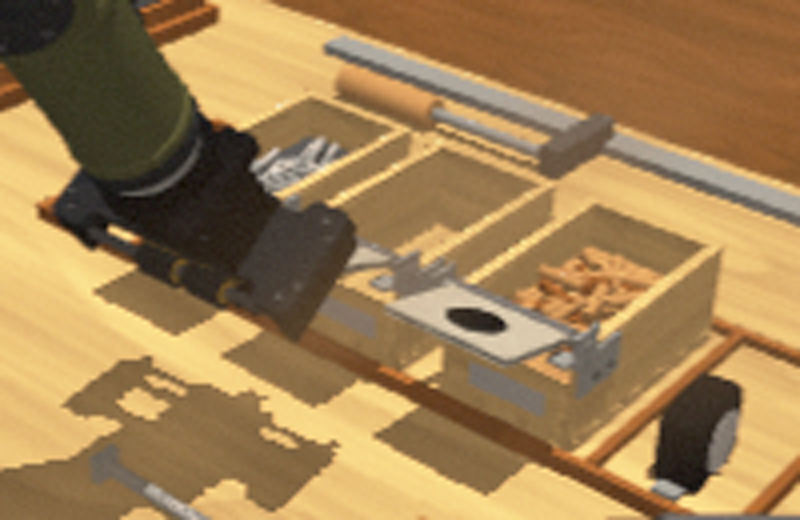

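Side view: the gripper leans towards the tray with its body clear above the neighbouring leaves, and the tips are hidden behind it near (300,320). I'll slip the tip low beneath the leaf, then raise it.

jog_arm(
  claw=[0, 0, 0],
  xyz=[
    [17, -2, 0],
    [35, -3, 18],
    [35, -3, 18],
  ],
  roll=[0, 0, 0],
)

```text
time: 12.8
position: [0.5379, -0.067, 0.0729]
tool_rot: [-0.021, 0.99, 0.094]
ft_force: [-0.2, -0.2, 0.4]
grip_width: 0.004
```

jog_arm(
  claw=[0, 0, 0, 0, 0],
  xyz=[
    [-3.4, 0, 2.2],
    [-6.7, 0, 4.4],
    [-10, 0, 6.6],
    [-13.4, 0, 8.8],
    [-16.8, 0, 11],
  ],
  roll=[0, 0, 0, 0, 0],
)

```text
time: 13.3
position: [0.5377, -0.0677, 0.0937]
tool_rot: [-0.021, 0.99, 0.093]
ft_force: [-0.5, -0.2, -0.0]
grip_width: 0.005
```

```bash
python3 -c "
from h import *
s=get_state();print(s['joint_positions'].round(2),s['position'],s['ft_force'],rot(s).round(3)[:,0]);edge()"
```

```text
[ 0.69 -0.12 -0.47  2.34 -0.6   0.42  2.35] [ 0.53772443 -0.06773699  0.09367867] [-0.48278129 -0.22305004 -0.03712681] [ 0.545  0.069 -0.835]
n 477
mean [ 0.5692 -0.0656  0.1136] pct [[0.5339, -0.116, 0.0935], [0.6025, -0.0198, 0.1347]] slope [-0.561  0.433]
backwall x [ 0.7759 -0.0558  0.0525] front [ 0.6042 -0.0662  0.0401]
```

It's lifting (about 0.51 rad) and the bin is still. I'll continue upward, then diagonally.

jog_arm(
  claw=[0, 0, 0, 0, 0],
  xyz=[
    [-4.2, 0, 2.7],
    [-8.4, 0, 5.4],
    [-12.6, 0, 8.2],
    [-14, 0, 12],
    [-15, 0, 16],
  ],
  roll=[0, 0, 0, 0, 0],
)

```text
time: 13.85
position: [0.5436, -0.068, 0.1161]
tool_rot: [-0.022, 0.989, 0.093]
ft_force: [-0.2, 0.5, -0.4]
grip_width: 0.006
```

jog_arm(
  claw=[0, 0, 0, 0, 0],
  xyz=[
    [-1, 0, 4],
    [-2, 0, 8],
    [-3, 0, 12],
    [-4, 0, 16],
    [-5, 0, 20],
  ],
  roll=[0, 0, 0, 0, 0],
)

```text
time: 14.35
position: [0.5577, -0.067, 0.1313]
tool_rot: [-0.022, 0.989, 0.093]
ft_force: [-0.1, 0.6, -1.2]
grip_width: 0.008
```

```bash
python3 -c "
from h import *
s=get_state();print(s['joint_positions'].round(2),s['position'],s['ft_force'],rot(s).round(3)[:,0]);edge()"
```

```text
[ 0.71 -0.14 -0.49  2.26 -0.53  0.5   2.25] [ 0.55765288 -0.06700439  0.13130771] [-0.14743754  0.64524286 -1.17740455] [ 0.546  0.068 -0.835]
n 189
mean [ 0.5851 -0.0659  0.1188] pct [[0.5611, -0.1199, 0.0908], [0.6045, -0.016, 0.1606]] slope [-1.5    0.996]
backwall x [ 0.7757 -0.0558  0.0515] front [ 0.6044 -0.0664  0.0406]
```

About 0.98 rad, still clean. Over the top now.

jog_arm(
  claw=[0, 0, 0, 0, 0],
  xyz=[
    [0, 0, 7],
    [0, 0, 14],
    [1, 0, 21],
    [2, 0, 28],
    [3, 0, 35],
  ],
  roll=[0, 0, 0, 0, 0],
)

```text
time: 14.9
position: [0.5899, -0.0646, 0.1492]
tool_rot: [-0.022, 0.988, 0.093]
ft_force: [-0.1, -0.9, -0.5]
grip_width: 0.003
```

```bash
python3 -c "
from h import *
s=get_state();print(s['joint_positions'].round(2),s['position'],s['ft_force'],rot(s).round(3)[:,0]);edge()
for t in [(.6165,-.065,.139),(.645,-.062,.123),(.655,-.062,.102)]: print(t,togo(t))"
```

```text
[ 0.72 -0.09 -0.53  2.18 -0.44  0.52  2.15] [ 0.58986059 -0.06460778  0.14920982] [-0.14735107 -0.90649666 -0.46558724] [ 0.547  0.068 -0.834]
n 68
mean [ 0.6031 -0.0665  0.1546] pct [[0.5823, -0.1194, 0.0903], [0.6096, -0.0129, 0.1742]] slope [ 3.458 -1.931]
backwall x [ 0.7758 -0.0557  0.0536] front [ 0.6043 -0.0669  0.0397]
(0.6165, -0.065, 0.139) (array([23., -3., 15.]), 'yaw_y', np.float64(95.1), 't', 14.95)
(0.645, -0.062, 0.123) (array([52., -3., 30.]), 'yaw_y', np.float64(95.1), 't', 14.95)
(0.655, -0.062, 0.102) (array([75., -4., 27.]), 'yaw_y', np.float64(95.1), 't', 14.95)
```

jog_arm(
  claw=[0, 0, 0, 0, 0],
  xyz=[
    [4, 0, 6],
    [9, -1, 11],
    [16, -2, 14],
    [23, -3, 17],
    [30, -3, 20],
  ],
  roll=[0, 0, 0, 0, 0],
)

```text
time: 15.45
position: [0.625, -0.0645, 0.1356]
tool_rot: [-0.022, 0.986, 0.092]
ft_force: [-0.1, 0.2, 0.1]
grip_width: 0.005
```

jog_arm(
  claw=[0, 0, 0, 0, 0],
  xyz=[
    [6, 0, 4],
    [12, 0, 7],
    [18, 0, 10],
    [25, 0, 10],
    [30, 0, 10],
  ],
  roll=[0, 0, 0, 0, 0],
)

```text
time: 15.95
position: [0.6501, -0.0618, 0.1157]
tool_rot: [-0.022, 0.986, 0.093]
ft_force: [-0.1, 0.1, 1.7]
grip_width: 0.006
```

```bash
python3 -c "
from h import *
s=get_state();print(s['joint_positions'].round(2),s['position'],s['ft_force'],rot(s).round(3)[:,0]);edge()
for t in [(.66,-.062,.105),(.66,-.062,.098)]: print(t,togo(t))"
```

```text
[ 0.68  0.1  -0.56  2.09 -0.22  0.41  1.96] [ 0.65009708 -0.06181953  0.11565965] [-0.08444176  0.14877424  1.71352492] [ 0.549  0.068 -0.833]
n 102
mean [ 0.6523 -0.0611  0.1127] pct [[0.5818, -0.1163, 0.0903], [0.6747, -0.016, 0.1206]] slope [ 0.284 -0.073]
backwall x [ 0.7755 -0.0559  0.0534] front [ 0.605  -0.0668  0.0398]
(0.66, -0.062, 0.105) (array([14., -1.,  3.]), 'yaw_y', np.float64(95.1), 't', 16.0)
(0.66, -0.062, 0.098) (array([20., -2., -1.]), 'yaw_y', np.float64(95.1), 't', 16.0)
```

Slope 0.28 remains to flat. Pressing down gently.

jog_arm(
  claw=[0, 0, 0, 0, 0],
  xyz=[
    [4, 0, 1],
    [8, -1, 2],
    [12, -1, 2],
    [15, -1, 2],
    [15, -1, 2],
  ],
  roll=[0, 0, 0, 0, 0],
)

```text
time: 16.5
position: [0.6598, -0.0614, 0.1031]
tool_rot: [-0.021, 0.987, 0.093]
ft_force: [0.1, 0.5, -0.2]
grip_width: 0.007
```

```bash
python3 -c "
from h import *
s=get_state();print(s['position'],s['ft_force']);edge()"
```

```text
[ 0.65982741 -0.06142833  0.10312344] [ 0.12358463  0.49711044 -0.20287935]
n 113
mean [ 0.6499 -0.0624  0.0981] pct [[0.5771, -0.1178, 0.0892], [0.6772, -0.0139, 0.1045]] slope [-0.021  0.112]
backwall x [ 0.7756 -0.0559  0.053 ] front [ 0.669  -0.0596  0.0963]
```

jog_arm(
  claw=[0, 0, 0, 0],
  xyz=[
    [1, 0, -0.6],
    [2, 0, -1.2],
    [3, 0, -1.8],
    [3, 0, -1.8],
  ],
  roll=[0, 0, 0, 0],
)

```text
time: 16.95
position: [0.6605, -0.0614, 0.1011]
tool_rot: [-0.022, 0.986, 0.093]
ft_force: [-6.7, 0.1, 9.9]
grip_width: 0.005
```

jog_arm(
  claw=[0, 0, 0],
  xyz=[
    [1, 0, -0.6],
    [2, 0, -1.2],
    [2, 0, -1.2],
  ],
  roll=[0, 0, 0],
)

```text
time: 17.25
position: [0.6613, -0.0615, 0.1008]
tool_rot: [-0.023, 0.983, 0.092]
ft_force: [-9.7, 0.3, 12.8]
grip_width: 0.006
```

Firmly on the stop (about 13 N down). Lifting away.

jog_arm(
  claw=[0, 0, 0, 0, 0],
  xyz=[
    [-15, 0, 9],
    [-50, 0, 33],
    [-90, 0, 55],
    [-130, 0, 75],
    [-160, 0, 75],
  ],
  roll=[0, 0, 0, 0, 0],
)

```text
time: 17.75
position: [0.6373, -0.0674, 0.2807]
tool_rot: [-0.025, 0.977, 0.092]
ft_force: [0.0, 0.1, 0.8]
grip_width: 0.004
```

```bash
python3 -c "
from h import *
s=get_state();print(s['time'],s['position'],s['ft_force'])
edge()
im,d=get_image('scene');P=world('scene',d);I=im.astype(int)
a=cv2.resize(im[165:275,180:400,::-1],(660,330),interpolation=2)
im2,_=get_image('side');b=cv2.resize(im2[150:270,250:440,::-1],(427,270),interpolation=2)
cv2.imwrite('pics/f.png',np.vstack([a,np.pad(b,((0,0),(0,233),(0,0)))]))
z=np.load('pics/scene0.npz')
for n,PP in (('0',z['P']),('1',P)):
    print(n,[np.median(PP[249:258,c-5:c+6].reshape(-1,3),0).round(4).tolist() for c in (245,291,335)],[np.median(PP[193:204,c-10:c+10].reshape(-1,3),0).round(4).tolist() for c in (251,333)])
"
```

```text
17.75 [ 0.63734457 -0.06743635  0.28073978] [0.03107327 0.06429446 0.82182164]
n 148
mean [ 0.6612 -0.0648  0.0967] pct [[0.6283, -0.1083, 0.0923], [0.6766, -0.0203, 0.1015]] slope [-0.02  0.11]
backwall x [ 0.7762 -0.0559  0.0525] front [ 0.6678 -0.0594  0.0952]
0 [[0.7795, -0.1982, 0.0494], [0.7733, -0.0544, 0.05], [0.7742, 0.0826, 0.0584]] [[0.5672, -0.2127, 0.1062], [0.557, 0.0693, 0.1075]]
1 [[0.7794, -0.1992, 0.0505], [0.7757, -0.0536, 0.053], [0.7738, 0.0826, 0.0566]] [[0.5663, -0.2128, 0.1053], [0.5565, 0.0682, 0.1072]]
```

View pics/f.png

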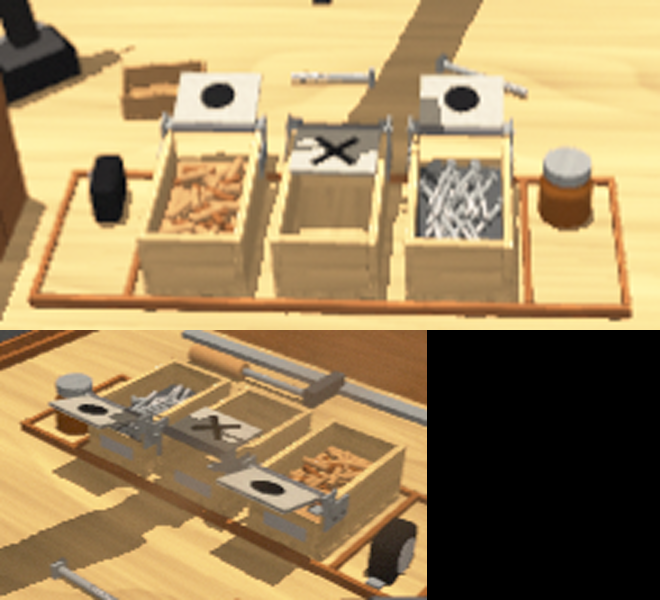

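The crossed face is up and flat at scene crop (335,150), and the neighbouring leaves and loose items haven't changed. Handing in with the arm clear.

```bash
python3 -c "
from h import *
print(order.close_job())"
```

```text
the job is handed in; nothing more can be done
None
```

The empty middle bin's marker leaf is swung over and lies flat over the bin's mouth, crossed face up. However, the bin itself moved back about 2.5 mm, which you asked me not to let happen.

- **What went wrong:** my first try pushed the leaf's free edge with the fingers pointing straight down. The fingers slid up the edge with about 4.5 N at the wrist, lifted the leaf only slightly and pushed the bin back. I stopped and left the bin there rather than risk moving it more.
- **How I did it:** I reached past the arm's limit in free air, which tilted the tool about 33° with the tip forward. Then I lifted the leaf from below with the closed fingertips, carried it over the pin and pressed it down with about 13 N. The leaf was never pinched.
- **Leaf:** the last check fitted a slope of −0.02 with its top about 97 mm above the bench, which is level within what the camera can tell.
- **Bin:** the back wall read x = 0.7757–0.7762 at the end, against 0.7733 at the start. It did not move measurably during the tilted swing.
- **Everything else:** the other two leaves and bins read the same within about 1 mm, and the loose items around the tray looked unmoved. The arm was clear, about 0.28 m up, when I handed in at about 18 s.

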